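Put the ruler away and present the red pen cup

TASK

Take the cutting ruler out of the wooden card stand, slide its blade edge-down fully into the dark wooden slot on the turning pen caddy, and let go of it. Then turn the caddy until the red cup with the white stripe points at the white pointer on the caddy's foot, and finish while still holding the caddy still there with the fingers, not letting go. Leave the other things on the desk where they are.

Things in the scene. Friction and masses are not known exactly. Their poses are not given: they have to be found in the camera images.
- ruler: Cutting ruler, loose, about 120 g: an aluminium blade 120 long, 4 thick, 60 high, on its long edge, with a blue grip rail on top, 120 long, 12 wide, 60 to 80 mm above the origin. Origin: middle of the blade's lower edge; x along the blade, y across its thickness, z up to the rail. It starts standing in the stand's groove and may lean up to 6 degrees.
- stand: Brown wooden card stand fixed to the desk, left or right of the caddy: 130 (x) by 60 (y) by 40 high, with a groove along x through its whole length, 7 wide, 30 deep. Origin: centre of its underside. The ruler's lower edge is 10 mm above the desk in it; the rail stands 30 to 50 mm above the stand's top.
- caddy_base: Black round foot of the pen caddy, radius 95, 14 high, fixed to the desk. Origin: centre of its underside, on the carousel's upright axis; -x points towards its white pointer, roughly towards the robot.
- pointer (a point): Outer tip of the white pointer, a low tongue 22 wide and 8 high that juts out of the foot to 135 mm from the axis; this point lies on its midline 130 mm from the axis, 8 mm above the desk.
- carousel: Turning part of the caddy: pale wooden disc, radius 110, 12 thick. Origin: on the axis, centre of its underside, 16 mm above the desk; z up. It turns endlessly either way, friction 0.08 N m, and stays where left. Its x axis lies along the foot's x when the red cup points at the pointer; at the start it must turn 0.7 to 2.2 rad clockwise seen from above. Slot on its +x side, red cup on its -x.
- mark (a point): Small white mark on the disc's rim below the red cup's white stripe, 108 mm from the axis, 28 above the desk. Cups (54 wide, rims 88 above the desk) in the carousel's frame: red (-74, 0), grey (-8, 75) and (-8, -75) mm; fixed pens in them reach up to 126 mm above the desk.
- knob (a point): Centre of the round black knob on the carousel's axis, fixed to it and turning it: 40 across, 30 high, from 108 to 138 mm above the desk; this point is 123 above the desk. Grip it across any diameter: within 60 mm of the axis all but the knob and its 20 mm column is lower than 90 mm above the desk.
- slot (a point): Middle of the slot's mouth on the dark wooden block, 73 mm above the desk, 70 mm from the axis. Slot along the carousel's y, 110 long, open at the ends, 40 deep, 8 wide (radially), its top 12 mm flaring to 18. Axes as the carousel's. Block 30 wide. Seated, the ruler's lower edge is 33 mm above the desk, its rail 93 to 113 mm.
- flask: Olive flask standing on the desk, 66 across, 205 high; origin: centre of its underside. Leave alone.
- milk_bottle: White bottle, 58 across, 130 high; origin: centre of its underside. Leave alone.
- tin: Round black tin, 52 across, 32 high; origin: centre of its underside. Leave alone.
- eraser: Blue eraser, 24 by 55 by 14 high; origin: centre of its underside. Leave alone.
- tub: Small clear plastic tub, 72 across, 45 high; origin: centre of its underside. Leave alone.

How it is judged:
On the way, in this order (a step that is already met when the one before it is completed fails the run):
1. the ruler is fully down in the caddy's slot and let go (x of ruler in the frame of slot between -0.006 and 0.006 m and y of ruler in the frame of slot between -0.025 and 0.025 m and z of ruler in the frame of slot below -0.034 m and angle between the x axis of ruler and the y axis of carousel, either way round below 0.12 rad and angle between ruler's own z axis and vertical below 0.2 rad and contact force between the fingers and ruler below 0.05 N), for 0.2 s.
2. the caddy is turned with the red cup at the pointer, and held still by the fingers (x of ruler in the frame of slot between -0.006 and 0.006 m and y of ruler in the frame of slot between -0.025 and 0.025 m and z of ruler in the frame of slot below -0.034 m and angle between the x axis of ruler and the y axis of carousel, either way round below 0.12 rad and angle between ruler's own z axis and vertical below 0.2 rad and x of mark in the frame of caddy_base below -0.08 m and y of mark in the frame of caddy_base between -0.008 and 0.008 m and contact force between the fingers and carousel above 1 N and angular speed of carousel below 0.05 rad/s), for 0.3 s.
At the end, for the whole second after the job is handed in: Ruler in the slot, lower edge 34 mm or more below the mouth, within 25 mm of the middle, upright within 0.2 rad, untouched; white mark within 8 mm sideways of the pointer's midline, on its side; carousel at rest, fingers pressing on it with over 1 N (all of step 2 and contact force between the fingers and ruler below 0.05 N); the arm keeps its last pose, push and grip.
It fails at once if the olive drinks flask is shoved or knocked over (distance of flask from where it was at the start of the episode above 0.03 m or angle between flask's own z axis and vertical above 0.4 rad).
It fails at once if the white bottle is shoved or knocked over (distance of milk_bottle from where it was at the start of the episode above 0.03 m or angle between milk_bottle's own z axis and vertical above 0.4 rad).
It fails at once if the black tin is shoved or knocked over (distance of tin from where it was at the start of the episode above 0.03 m or angle between tin's own z axis and vertical above 0.4 rad).
It fails at once if the blue eraser is shoved or knocked over (distance of eraser from where it was at the start of the episode above 0.03 m or angle between eraser's own z axis and vertical above 0.4 rad).
It fails at once if the clear tub is shoved or knocked over (distance of tub from where it was at the start of the episode above 0.03 m or angle between tub's own z axis and vertical above 0.4 rad).
It also fails if it takes over 72 s, if anything falls off the work surface, if the arm or the gripper's body presses on something with over 40 N, if the wrist force passes 120 N, or if a joint passes its speed limit or range.

ROBOT

A 7-joint arm with a two-finger parallel gripper is mounted at the origin on the work surface. World frame = base frame: x ahead of the robot, y to its left, z up, the work surface at z = 0. Lengths are in m, angles in rad, forces in N, time in s.
With the tool pointing down it reaches from about 0.4 to 0.85 m from the base axis. Payload 10.4 kg.
Tool frame: the origin (TCP) lies midway between the tips of the shut fingers; the grasp point (between the pads) lies 19 mm behind it (manip.tcp_to_grasp is the distance from the TCP to the grasp point, in m); z points along the fingers, y is the line along which they close (so a half turn about z gives the same grasp; the last joint's range is limited). The gripper opens to 85 mm and grips with 20 to 120 N. Pads are 22 mm wide; open, the fingers measure 114 mm over their backs; the gripper's body (76 mm by 85 mm) begins 54 mm behind the grasp point. The pads swing forward as they close: fully open they stand 13 mm farther back than shut.
Start: joints at [-1.298, 0.332, -0.065, 1.46, 0.022, 1.35, -0.088], TCP at [0.182, 0.598, 0.231] pointing down, gripper open.
Joint ranges: [-2.6, 2.6], [-0.5, 2.12], [-1.47, 1.34], [0.16, 2.42], [-1.27, 4.41], [0.06, 2.06], [-2.6, 2.6]. Speed limits (rad/s): [2.22, 2.22, 2.79, 2.79, 3.14, 3.14, 3.14].

INTERFACE

Orientations are given as a unit quaternion [x, y, z, w].
In Python, from workcell import manip gives the robot as it stands.
- The arm moves only by the shell command python3 -m jog 'ROWS' [FORCE]. ROWS is a JSON object of lists of equal length, an entry for each row: "offset": the shift along the world's x, y, z in m, a list of three; "yaw": the turn about the world's z in degrees; "jaw": the closure, from 0 (fully open) to 1 (shut). A call has 1 to 20 rows; each row shifts and turns the commanded pose from where the row before left it; what a row does not reach is not made up. A row lasts 1/12 s, in which the tool goes at most 41.7 mm and 7.16 degrees, less where a joint would pass 70% of its speed; a pose out of reach is approached as far as the arm can. A call is refused whole if a number of a shift passes 0.0417 or a number of a turn 7.16, either way. A call with a gripper value outside its range is refused whole. The fingers move at their own pace and stop on an object; FORCE is the grip in N (left out, the last holds). Time passes only in rows, so rows that do not move let the fingers close. It gives the time, the measured TCP pose, the force, the opening and the grip force at its end, in the units of the state.
- manip.get_obs(): the state, without advancing time (a new reading comes with each control period).
- manip.camera(name): name is "scene" or "top" or "wrist"; returns a dict with "frame" (400x640x3 uint8, red, green, blue), "camera_matrix" (3x3 intrinsics, pixels), "eye" and "attitude" of the camera in the world; the wrist camera has in their place "hand_eye" (4x4, takes a point from camera to tool coordinates, whose origin is the TCP and whose axes are the flange's). Camera axes: x right, y up, looking along -z (the intrinsics and any distortion apply to the point x, -y, -z); pixel columns grow to the right and rows downward; lengths in m; the calibration is good to about 2 mm. The wrist camera is an equidistant fisheye: a pixel r from the principal point sees the ray r / f radians off the axis. A picture is of the moment at which its call begins: read the wrist's pose just before it. There is no depth.
- manip.hand_in(): hands the job in; it is judged then, once.
Trained networks look in a picture, given as the dict that the camera call returned (one of the last four; its "shot" number tells which), for a name from the list of things; names that differ only in an ending like _2 or _b are one class to them, and where a whole thing is asked for, a point or a joint stands for the part that bears it (a point fixed in the world has none). Each returns a list of dicts, best first, with "score" (0 to 1); they miss things now and then, are a little off and sometimes report something else, mostly with a low value. They report only what shows in the picture. A call takes as long as a camera call.
- manip.masks_of(picture, name): "region" (400x640 bool, what is visible of it).
- manip.tip_of(picture, name): "at" ([x, y, z] in m, in world coordinates, good to about 4 mm: a listed point, or the origin of a listed thing).
The state is a dict: "clock": time; "joint_pos": joint angles; "joint_velocities": joint speeds; "tau": joint torques, N m; "position": TCP position; "ee_rot": TCP orientation; "ft_force": force on the tool from outside, world axes, zero at the start; "torque": the same for the moment, N m; "grip_width": opening from 0.0 (shut) to 1.0 (fully open); "grasp_force": force on a finger pad.
Only numpy, scipy, OpenCV 4.12 (cv2) and the standard library are available. Lean on these libraries where they do the work, as an engineer would, in place of code of your own. Each camera call takes 0.05 s, during which the arm holds its last target. There are 200 camera calls.

## Working session

There is one attempt and no reset: what is moved stays moved. The work goes in short steps, Python scripts to look and compute and a shell command to move; the robot and the scene stay as the last step left them, time stands still between calls to the robot, and variables do not carry over. Pictures are saved under pics/ and viewed, at most 10 in all, crops included, and the job is handed in when it is done.

```bash
mkdir -p pics
cat > h.py <<'E'
import numpy as np, cv2
from workcell import manip
names="ruler stand caddy_base pointer carousel mark knob slot flask milk_bottle tin eraser tub".split()
def save(p,n): cv2.imwrite(f'pics/{n}.png',cv2.cvtColor(p['frame'],cv2.COLOR_RGB2BGR))
def tips(p,ns=names):
    for n in ns:
        print(n,[(np.round(d['at'],4).tolist(),round(d['score'],2)) for d in manip.tip_of(p,n)[:2]])
def st():
    o=manip.get_obs(); 
    for k in ['clock','position','ee_rot','joint_pos','ft_force','grip_width','grasp_force']: print(k,np.round(o[k],4))
    return o
E
python3 - <<'E'
from h import *
o=st()
for c in ['scene','top']:
    p=manip.camera(c); save(p,c+'0'); print(c,p['eye'],p['attitude'],p['camera_matrix']); tips(p)
E
```

```text
clock 0.0
position [0.1821 0.5975 0.2305]
ee_rot [ 1.474e-01  9.891e-01 -7.000e-04 -1.000e-04]
joint_pos [-1.2976  0.3329 -0.0647  1.461   0.0216  1.3499 -0.0885]
ft_force [-0.274  -0.6117 -0.0458]
grip_width 0.9996
grasp_force 0.0
scene [1.2035112  0.58121642 0.98000413] [0.155154   0.35539114 0.84903455 0.358838  ] [[493.80343286   0.         322.095628  ]
 [  0.         493.80343286 198.11185969]
 [  0.           0.           1.        ]]
ruler [([0.5049, 0.1418, 0.0114], 0.77), ([0.3982, -0.0084, 0.0027], 0.39)]
stand [([0.5048, 0.14, -0.0004], 0.76)]
caddy_base [([0.5337, -0.1424, 0.0002], 0.75)]
pointer [([0.4007, -0.1238, 0.0106], 0.85), ([0.7181, -0.0097, 0.0009], 0.27)]
carousel [([0.7208, -0.0116, 0.0009], 0.64), ([0.5326, -0.1451, 0.0145], 0.58)]
mark [([0.5844, -0.2417, 0.0271], 0.63)]
knob [([0.5799, -0.2396, 0.0276], 0.34)]
slot [([0.5001, -0.0791, 0.0721], 0.72)]
flask [([0.654, 0.3653, 0.0002], 0.74), ([0.5016, -0.0778, 0.0691], 0.38)]
milk_bottle [([0.652, -0.4206, 0.0006], 0.76)]
tin [([0.3933, -0.0102, -0.0003], 0.73)]
eraser [([0.7242, -0.0093, -0.0026], 0.8)]
tub
[... 208 characters left out ...]
622]
 [  0.           0.           1.        ]]
ruler [([0.5024, 0.141, 0.0084], 0.7), ([0.5295, -0.1456, 0.1264], 0.42)]
stand [([0.5035, 0.1454, -0.0013], 0.68)]
caddy_base [([0.5325, -0.1451, 0.001], 0.83)]
pointer [([0.401, -0.1241, 0.0087], 0.72)]
carousel [([0.5341, -0.1413, 0.0173], 0.85)]
mark [([0.58, -0.2392, 0.0272], 0.67)]
knob [([0.5284, -0.1435, 0.1237], 0.94), ([0.5321, -0.1413, 0.0009], 0.15)]
slot [([0.502, -0.0762, 0.0702], 0.97)]
flask [([0.6566, 0.3661, -0.0001], 0.92), ([0.7217, -0.0063, 0.0004], 0.6)]
milk_bottle [([0.6468, -0.4256, -0.0035], 0.93)]
tin [([0.3954, -0.0106, 0.0001], 0.66)]
eraser [([0.7236, -0.0072, -0.0001], 0.48)]
tub [([0.489, -0.4864, 0.0007], 0.78)]
```

View pics/top0.png

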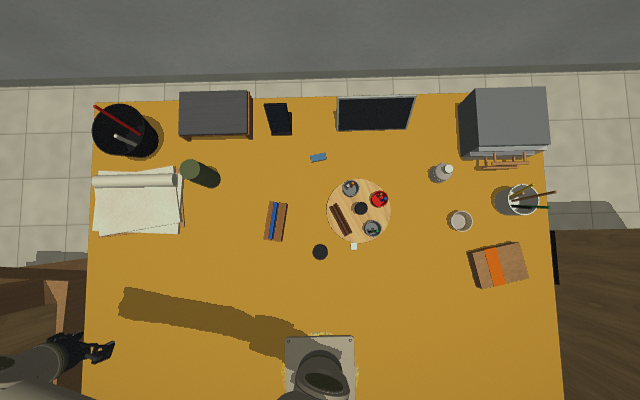

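View pics/scene0.png

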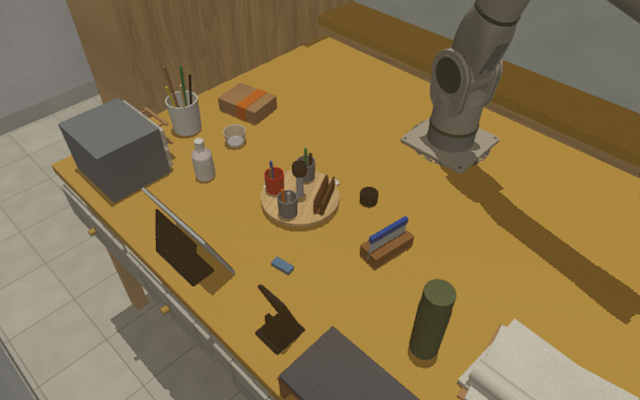

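The top view has the caddy at (360,210), its slot at (341,220), the red cup at (379,199), the stand at (275,221) with the blue rail near (271,219), and the flask at (200,173). The detections agree with this. Next I'll measure the rail direction and plan the approach.

```bash
cat >> h.py <<'E'
from scipy.spatial.transform import Rotation as Ro
def ray(p,uv,pose=None):
    """world origin, dirs for pixels uv"""
    K=p['camera_matrix']; uv=np.atleast_2d(uv).astype(float)
    if 'hand_eye' not in p:
        d=np.c_[(uv[:,0]-K[0,2])/K[0,0],-(uv[:,1]-K[1,2])/K[1,1],-np.ones(len(uv))]
        return np.array(p['eye']),Ro.from_quat(p['attitude']).apply(d)
    x=(uv[:,0]-K[0,2]);y=(uv[:,1]-K[1,2]); r=np.hypot(x,y)+1e-9; t=r/K[0,0]
    d=np.c_[np.sin(t)*x/r,-np.sin(t)*y/r,-np.cos(t)]
    H=np.array(p['hand_eye']); R=Ro.from_quat(pose['ee_rot'])
    return R.apply(H[:3,3])+pose['position'],R.apply(d@H[:3,:3].T)
def onz(p,uv,z,pose=None):
    e,d=ray(p,uv,pose); return (e+d*((z-e[2])/d[:,2])[:,None])[:,:2]
def rail(p,z,pose=None):
    f=cv2.cvtColor(p['frame'],cv2.COLOR_RGB2HSV); b=(f[...,0]>105)&(f[...,0]<130)&(f[...,1]>120)&(f[...,2]>50)
    m=manip.masks_of(p,'ruler')
    if not m: print('no mask'); return
    m=cv2.dilate(m[0]['region'].astype(np.uint8),np.ones((5,5)))>0
    v,u=np.nonzero(b&m); w=onz(p,np.c_[u,v],z,pose)
    c=w.mean(0); _,V=np.linalg.eigh(np.cov(w.T)); a=V[:,1]; s=(w-c)@a; t=(w-c)@V[:,0]
    mid=c+a*(s.max()+s.min())/2
    print('rail n',len(u),'mid',mid.round(4),'ang',np.degrees(np.arctan(a[1]/a[0])).round(2),'len',np.ptp(s).round(3),'wid',np.ptp(t).round(3)); return mid
E
python3 - <<'E'
from h import *
for c in ['scene','top']: rail(manip.camera(c),0.085)
E
```

```text
rail n 144 mid [0.499  0.1395] ang -9.96 len 0.116 wid 0.016
rail n 155 mid [0.5014 0.1364] ang -9.33 len 0.118 wid 0.014
```

```bash
python3 -m jog '{"offset":[[0.026,-0.038,0.01],[0.026,-0.038,0],[0.026,-0.038,0],[0.026,-0.038,0],[0.026,-0.038,0],[0.026,-0.038,0],[0.026,-0.038,0],[0.026,-0.038,0],[0.026,-0.038,0],[0.026,-0.038,0],[0.026,-0.038,0],[0.02,-0.038,0],[0,0,0],[0,0,0],[0,0,0]],"yaw":[0,0,0,0,0,0,0,0,0,0,0,0,0,0,0],"jaw":[0,0,0,0,0,0,0,0,0,0,0,0,0,0,0]}' 30
python3 - <<'E'
from h import *
o=st(); p=manip.camera('wrist'); save(p,'w1'); rail(p,0.088,o)
E
```

```text
clock: 2.85
position: [0.4597, 0.1838, 0.2402]
ee_rot: [0.147, 0.989, 0.0, -0.0]
ft_force: [-0.1, 0.6, 0.1]
grip_width: 0.997
grasp_force: 0.0
clock 2.85
position [0.4597 0.1838 0.2402]
ee_rot [ 1.475e-01  9.891e-01  3.000e-04 -1.000e-04]
joint_pos [-0.7712  0.0292  0.3068  1.7976 -0.0096  1.3159  0.8128]
ft_force [-0.1212  0.6117  0.1324]
grip_width 0.9972
grasp_force 0.0
rail n 1279 mid [0.5006 0.1397] ang -9.76 len 0.123 wid 0.014
```

```bash
python3 -m jog '{"offset":[[0.0205,-0.022,0],[0.0205,-0.022,0],[0,0,-0.03],[0,0,-0.03],[0,0,-0.03],[0,0,0],[0,0,0]],"yaw":[3.6,3.6,0,0,0,0,0],"jaw":[0,0,0,0,0,0,0]}'
python3 - <<'E'
from h import *
o=manip.get_obs(); p=manip.camera('wrist'); save(p,'w2'); print(o['position'],p['hand_eye'])
print(rail(p,0.088,o))
E
```

```text
clock: 3.53
position: [0.4998, 0.1403, 0.1497]
ee_rot: [0.084, 0.996, -0.001, -0.001]
ft_force: [0.2, -0.2, -0.3]
grip_width: 0.997
grasp_force: 0.0
[0.49981592 0.14026385 0.14969117] [[ 1.95403276e-04  9.51710669e-01  3.06996357e-01  7.93656392e-02]
 [ 9.99998921e-01 -6.32910096e-04  1.32556695e-03 -1.23732903e-03]
 [ 1.45585730e-03  3.06995767e-01 -9.51709766e-01 -1.43159670e-01]
 [ 0.00000000e+00  0.00000000e+00  0.00000000e+00  1.00000000e+00]]
rail n 2440 mid [0.5017 0.1387] ang -9.39 len 0.12 wid 0.011
[0.50165683 0.1386895 ]
```

View pics/w2.png

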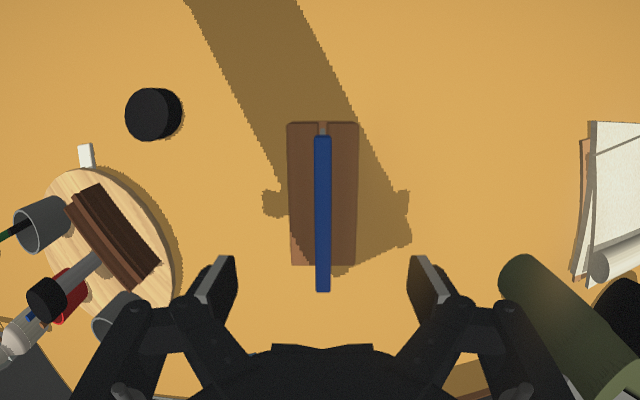

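The wrist view shows the rail at columns 315–331, aligned with the fingers and centred between them (pads at about 230 and 420). I'll descend and grip.

```bash
python3 -m jog '{"offset":[[0.001,-0.001,-0.03],[0,0,-0.03],[0,0,-0.028],[0,0,0],[0,0,0],[0,0,0],[0,0,0],[0,0,0],[0,0,0],[0,0,0],[0,0,0],[0,0,0],[0,0,0]],"yaw":[0,0,0,0,0,0,0,0,0,0,0,0,0],"jaw":[0,0,0,0,1,1,1,1,1,1,1,1,1]}' 50
```

```text
clock: 4.72
position: [0.5024, 0.1391, 0.0631]
ee_rot: [0.085, 0.996, 0.001, 0.001]
ft_force: [-1.2, 1.4, 6.7]
grip_width: 0.132
grasp_force: 49.9
```

```bash
python3 -m jog '{"offset":[[0,0,0.008],[0,0,0.02],[0,0,0.03],[0,0,0.03],[0,0,0.032],[0,-0.03,0],[0,-0.03,0],[0,-0.03,0],[0,-0.03,0],[0,-0.02,0],[0,0,0],[0,0,0],[0,0,0]],"yaw":[0,0,0,0,0,3.5,7,7,7,7,4,0,0],"jaw":[1,1,1,1,1,1,1,1,1,1,1,1,1]}'
python3 - <<'E'
from h import *
o=st(); p=manip.camera('wrist'); save(p,'w3'); tips(p,['slot','knob','carousel','mark','caddy_base','pointer','ruler']); 
for c in ['top','scene']:
    p=manip.camera(c); tips(p,['slot','knob','mark','pointer','ruler','caddy_base'])
E
```

```text
clock: 5.8
position: [0.5017, -0.0012, 0.1824]
ee_rot: [-0.222, 0.975, 0.0, -0.0]
ft_force: [0.9, -0.2, -0.8]
grip_width: 0.128
grasp_force: 49.0
clock 5.8
position [ 0.5017 -0.0012  0.1824]
ee_rot [-2.216e-01  9.751e-01  2.000e-04 -1.000e-04]
joint_pos [-0.5105  0.0884  0.4483  1.8685 -0.0415  1.1939  1.9692]
ft_force [ 0.8966 -0.1935 -0.813 ]
grip_width 0.1282
grasp_force 48.9946
slot [([0.5088, -0.0814, 0.0751], 0.63)]
knob [([0.5331, -0.1439, 0.1257], 0.58)]
carousel [([0.5312, -0.1462, 0.0143], 0.82)]
mark [([0.5837, -0.2391, 0.0282], 0.85), ([0.5331, -0.143, -0.0011], 0.65)]
caddy_base [([0.5341, -0.1468, -0.0004], 0.96)]
pointer [([0.4008, -0.1249, 0.0115], 0.8)]
ruler [([0.497, -0.0014, 0.1298], 0.73), ([0.5341, -0.1427, 0.0005], 0.2)]
slot [([0.5019, -0.0765, 0.0709], 0.61)]
knob [([0.5281, -0.1444, 0.124], 0.81)]
mark [([0.5861, -0.2426, 0.0281], 0.74), ([0.5334, -0.1431, 0.0188], 0.73)]
pointer [([0.4034, -0.1233, 0.0089], 0.68)]
ruler []
caddy_base [([0.5325, -0.1451, -0.0024], 0.58)]
slot [([0.5006, -0.0772, 0.0708], 0.64)]
knob [([0.5335, -0.1448, 0.1215], 0.95)]
mark [([0.5828, -0.2409, 0.0292], 0.61)]
pointer [([0.6528, -0.422, -0.0012], 0.64), ([0.3997, -0.1184, 0.0086], 0.57)]
ruler [([0.4998, 0.0022, 0.129], 0.83), ([0.5013, -0.079, 0.0699], 0.67)]
caddy_base [([0.5361, -0.1411, 0.0], 0.62), ([0.5816, -0.2394, 0.0278], 0.44)]
```

View pics/w3.png

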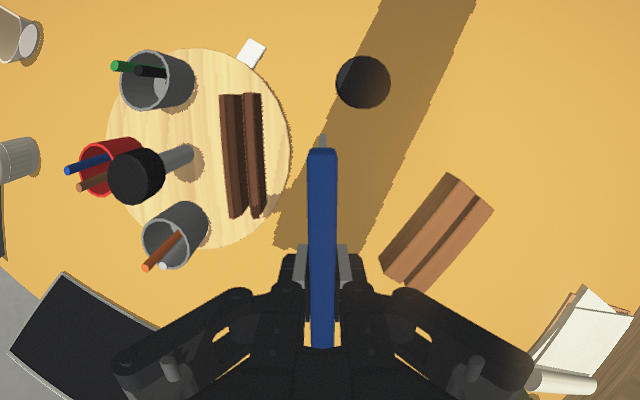

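The ruler is held straight along the tool axis, and the slot shows at about (242–256, 93–212). I'll zoom in to measure the slot precisely.

Run:
```python
from h import *
f=cv2.imread('pics/w3.png')[80:230,195:295]; cv2.imwrite('pics/w3c.png',cv2.resize(f,None,fx=4,fy=4,interpolation=cv2.INTER_CUBIC))
```

```text
(no output)
```

View pics/w3c.png

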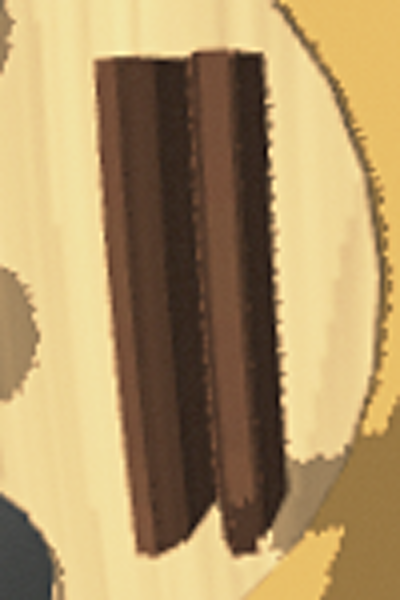

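Run:
```python
from h import *
p=manip.camera('wrist'); o=manip.get_obs()
th=np.radians(116.7); u=np.array([np.cos(th),np.sin(th)]); v=np.array([-u[1],u[0]])
c=np.array([.533,-.1437])
q=np.array([[95,60],[118,59],[155,58],[190,54],[235,50],[265,54],[135,555],[155,553],[182,545],[217,500],[252,500],[288,490],[225,550],[255,555]])/4.+[195-.375,80-.375]
w=onz(p,q,.073,o)
for a,b in zip(q,w): print(a.round(),b.round(4),'rad',((b-c)@u).round(4),'tan',((b-c)@v).round(4))
rail(p,.20,o)
```

```text
[218.  95.] [ 0.4578 -0.1189] rad 0.0559 tan 0.056
[224.  94.] [ 0.4557 -0.1143] rad 0.061 tan 0.0558
[233.  94.] [ 0.4525 -0.1068] rad 0.0691 tan 0.0553
[242.  93.] [ 0.4489 -0.1002] rad 0.0766 tan 0.0556
[253.  92.] [ 0.4445 -0.0918] rad 0.0861 tan 0.0557
[261.  93.] [ 0.4428 -0.0857] rad 0.0924 tan 0.0545
[228. 218.] [ 0.5555 -0.0701] rad 0.0556 tan -0.0532
[233. 218.] [ 0.5529 -0.066 ] rad 0.0605 tan -0.0527
[240. 216.] [ 0.5483 -0.061 ] rad 0.0671 tan -0.0508
[249. 205.] [ 0.5348 -0.0575] rad 0.0762 tan -0.0403
[258. 205.] [ 0.5313 -0.0504] rad 0.0841 tan -0.0404
[267. 202.] [ 0.5257 -0.044 ] rad 0.0923 tan -0.0383
[251. 217.] [ 0.545  -0.0516] rad 0.0769 tan -0.0521
[258. 218.] [ 0.543 -0.045] rad 0.0837 tan -0.0533
rail n 5275 mid [ 0.4951 -0.0056] ang 25.83 len 0.108 wid 0.013
```

```bash
python3 -m jog '{"offset":[[0,-0.026,0],[-0.001,-0.027,0],[0,-0.0265,0],[0,0,-0.02],[0,0,-0.02],[0,0,-0.005],[0,0,0],[0,0,0],[0,0,0]],"yaw":[1,0,0,0,0,0,0,0,0],"jaw":[1,1,1,1,1,1,1,1,1]}'
python3 - <<'E'
from h import *
o=st(); p=manip.camera('wrist'); f=p['frame'][100:380,190:460,::-1]
q=manip.camera('scene'); g=q['frame'][130:240,250:370,::-1]
R=lambda a,h: cv2.resize(a,(int(a.shape[1]*h/a.shape[0]),h),interpolation=cv2.INTER_CUBIC)
cv2.imwrite('pics/w4.png',np.hstack([R(f,400),R(g,400)])[:,:800])
E
```

```text
clock: 7.75
position: [0.5016, -0.0807, 0.1383]
ee_rot: [-0.232, 0.973, -0.0, 0.001]
ft_force: [0.0, 0.7, -0.3]
grip_width: 0.13
grasp_force: 49.0
clock 7.75
position [ 0.5016 -0.0807  0.1383]
ee_rot [-2.316e-01  9.728e-01 -1.000e-04  7.000e-04]
joint_pos [-0.4041  0.1532  0.5177  1.9089 -0.0852  1.0994  2.1855]
ft_force [ 0.0411  0.6628 -0.2639]
grip_width 0.1296
grasp_force 48.9575
```

View pics/w4.png

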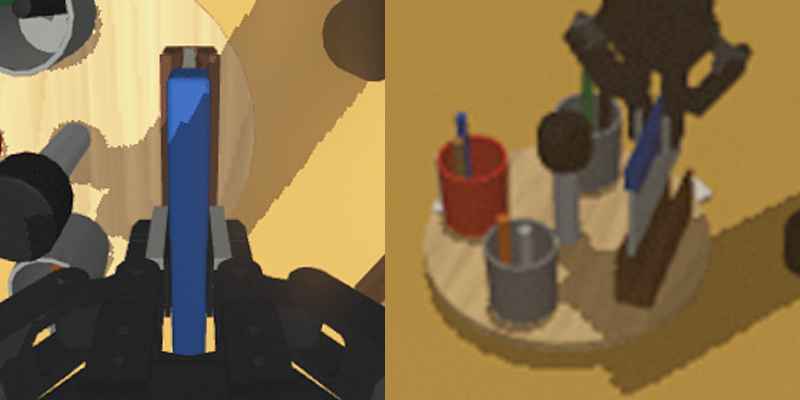

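The ruler sits centred over the block: the blade is at column 188 and the block spans 162–218 in the left half. I'll lower it into the slot.

```bash
python3 -m jog '{"offset":[[0,0,-0.01],[0,0,-0.01],[0,0,-0.008],[0,0,0],[0,0,0]],"yaw":[0,0,0,0,0],"jaw":[1,1,1,1,1]}'
```

```text
clock: 8.27
position: [0.5003, -0.081, 0.1084]
ee_rot: [-0.231, 0.973, 0.0, -0.001]
ft_force: [-0.3, -0.1, -0.7]
grip_width: 0.131
grasp_force: 49.0
```

```bash
python3 -m jog '{"offset":[[0,0,-0.007],[0,0,-0.006],[0,0,-0.005],[0,0,-0.003],[0,0,-0.002],[0,0,0],[0,0,0]],"yaw":[0,0,0,0,0,0,0],"jaw":[1,1,1,1,1,1,1]}'
```

```text
clock: 8.85
position: [0.501, -0.081, 0.0862]
ee_rot: [-0.231, 0.973, -0.0, 0.0]
ft_force: [0.0, -0.1, -1.4]
grip_width: 0.136
grasp_force: 49.0
```

```bash
python3 -m jog '{"offset":[[0,0,-0.001],[0,0,-0.001],[0,0,0],[0,0,0]],"yaw":[0,0,0,0],"jaw":[1,1,1,1]}'; python3 -m jog '{"offset":[[0,0,0],[0,0,0],[0,0,0],[0,0,0],[0,0,0]],"yaw":[0,0,0,0,0],"jaw":[0.7,0.7,0.7,0.7,0.7]}'
python3 - <<'E'
from h import *
p=manip.camera('scene'); save(p,'s5'); tips(p,['ruler','slot']); p=manip.camera('top'); tips(p,['ruler','slot'])
E
```

```text
clock: 9.18
position: [0.502, -0.081, 0.086]
ee_rot: [-0.231, 0.973, 0.0, 0.001]
ft_force: [-4.4, 0.7, 17.8]
grip_width: 0.129
grasp_force: 52.1
clock: 9.6
position: [0.5008, -0.0809, 0.084]
ee_rot: [-0.231, 0.973, 0.0, -0.0]
ft_force: [-0.4, 1.1, 0.2]
grip_width: 0.298
grasp_force: 0.0
ruler [([0.5012, -0.0777, 0.0325], 0.76), ([0.6527, -0.4205, 0.0025], 0.58)]
slot [([0.5034, -0.0756, 0.0716], 0.63)]
ruler []
slot []
```

The force rose to 17.8 N at the bottom, so the ruler is seated, and it is now released. I'll rise, turn the tool, and move over the knob.

```bash
python3 -m jog '{"offset":[[0,0,0.01],[0,0,0.02],[0,0,0.03],[0,0,0.03],[0,0,0.01],[0.008,-0.016,0],[0.008,-0.016,0],[0.008,-0.016,0],[0.008,-0.015,0],[0,0,0],[0,0,0],[0,0,0],[0,0,0],[0,0,0],[0,0,0],[0,0,0],[0,0,0],[0,0,0],[0,0,0],[0,0,0]],"yaw":[0,0,0,0,0,-6,-7,-7,-7,-7,-7,-7,-7,-7,-7,-7,-7,-7,0,0],"jaw":[0.7,0.7,0.7,0.7,0.7,0.3,0.3,0.3,0.3,0.3,0.3,0.3,0.3,0.3,0.3,0.3,0.3,0.3,0.3,0.3]}'
python3 - <<'E'
from h import *
o=st(); p=manip.camera('wrist'); save(p,'w6'); tips(p,['ruler','slot','knob','caddy_base','carousel','pointer'])
p=manip.camera('scene'); tips(p,['ruler','slot','knob','pointer','mark'])
E
```

```text
clock: 11.57
position: [0.5329, -0.1439, 0.1844]
ee_rot: [0.523, 0.853, 0.0, 0.0]
ft_force: [-0.3, 0.6, 0.7]
grip_width: 0.7
grasp_force: 0.0
clock 11.5667
position [ 0.5329 -0.1439  0.1844]
ee_rot [5.227e-01 8.525e-01 0.000e+00 1.000e-04]
joint_pos [-0.4738  0.2405  0.7606  1.7548 -0.1761  1.2159  0.8048]
ft_force [-0.333   0.6316  0.7175]
grip_width 0.7001
grasp_force 0.0
ruler [([0.4973, -0.0777, 0.0345], 0.61), ([0.4028, -0.1244, 0.0123], 0.57)]
slot [([0.5098, -0.0785, 0.0742], 0.66), ([0.5835, -0.238, 0.0308], 0.64)]
knob [([0.5327, -0.1452, 0.1255], 0.57)]
caddy_base [([0.5338, -0.1457, 0.0015], 0.7), ([0.5085, -0.0768, 0.0761], 0.38)]
carousel [([0.5291, -0.144, 0.0161], 0.64)]
pointer [([0.4007, -0.125, 0.0099], 0.59)]
ruler [([0.5009, -0.0785, 0.0319], 0.87), ([0.5351, -0.1444, 0.1219], 0.72)]
slot [([0.5045, -0.078, 0.071], 0.92)]
knob [([0.536, -0.1438, 0.1229], 0.98)]
pointer [([0.401, -0.1267, 0.0087], 0.79), ([0.5343, -0.1448, 0.0133], 0.56)]
mark [([0.5824, -0.2423, 0.0282], 0.93)]
```

View pics/w6.png

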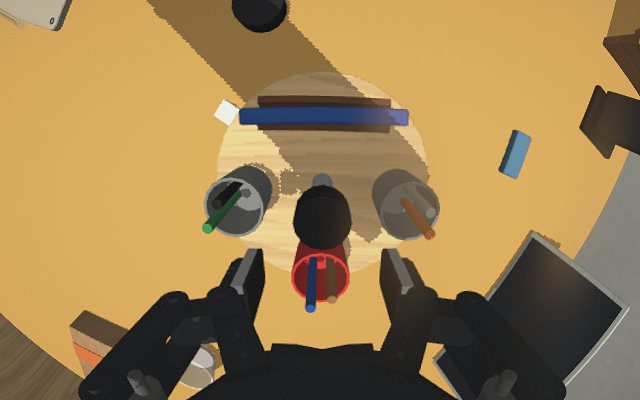

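```bash
python3 -m jog '{"offset":[[0.001,-0.001,-0.03],[0,0,-0.03],[0,0,-0.022],[0,0,0],[0,0,0],[0,0,0],[0,0,0],[0,0,0],[0,0,0],[0,0,0]],"yaw":[0,0,0,0,0,0,0,0,0,0],"jaw":[0.3,0.3,0.3,0.3,1,1,1,1,1,1]}' 50
```

```text
clock: 13.05
position: [0.5338, -0.1455, 0.1036]
ee_rot: [0.525, 0.851, 0.0, 0.0]
ft_force: [-6.2, -0.6, 3.4]
grip_width: 0.458
grasp_force: 52.0
```

```bash
python3 -m jog '{"offset":[[0,0,0],[0,0,0],[0,0,0],[0,0,0],[0,0,0],[0,0,0],[0,0,0],[0,0,0],[0,0,0],[0,0,0],[0,0,0],[0,0,0],[0,0,0],[0,0,0],[0,0,0],[0,0,0],[0,0,0]],"yaw":[-2,-4,-4,-4,-4,-4,-4,-4,-4,-4,-4,-4,-4,-4,-4,-2,0],"jaw":[1,1,1,1,1,1,1,1,1,1,1,1,1,1,1,1,1]}'
python3 - <<'E'
from h import *
o=st()
for c in ['top','scene','wrist']: tips(manip.camera(c),['mark','ruler','slot','caddy_base','pointer'])
E
```

```text
clock: 14.47
position: [0.5311, -0.1454, 0.1035]
ee_rot: [0.881, 0.474, -0.002, -0.002]
ft_force: [-24.6, 3.5, 21.5]
grip_width: 0.455
grasp_force: 54.2
clock 14.4667
position [ 0.5311 -0.1454  0.1035]
ee_rot [ 0.8807  0.4736 -0.0017 -0.0023]
joint_pos [-0.5913  0.4079  0.9463  1.8444 -0.3731  1.0856 -0.0877]
ft_force [-24.5718   3.4725  21.4822]
grip_width 0.4546
grasp_force 54.246
mark []
ruler [([0.5732, -0.0835, 0.0343], 0.5)]
slot [([0.5715, -0.0838, 0.0768], 0.97)]
caddy_base [([0.5356, -0.1438, -0.0056], 0.74)]
pointer []
mark [([0.4735, -0.2318, 0.0302], 0.86), ([0.5043, 0.1423, -0.0001], 0.48)]
ruler []
slot [([0.5708, -0.0844, 0.072], 0.72), ([0.5334, -0.147, 0.0131], 0.62)]
caddy_base [([0.5388, -0.1408, 0.0023], 0.69), ([0.7218, -0.008, -0.0012], 0.41)]
pointer [([0.4019, -0.123, 0.0089], 0.63)]
mark [([0.4719, -0.229, 0.0296], 0.98)]
ruler []
slot [([0.5765, -0.0823, 0.074], 0.78), ([0.6541, -0.4242, 0.0005], 0.36)]
caddy_base [([0.5368, -0.1442, -0.0014], 0.9)]
pointer [([0.6547, -0.4205, -0.0012], 0.69)]
```

```bash
python3 -m jog '{"offset":[[-0.0015,0,0.001],[-0.0015,0,0.001],[0,0,0],[0,0,0],[0,0,0],[0,0,0],[0,0,0],[0,0,0],[0,0,0],[0,0,0],[0,0,0],[0,0,0],[0,0,0],[0,0,0],[0,0,0],[0,0,0]],"yaw":[0,0,-2,-4,-4,-4,-4,-4,-4,-4,-4,-4,-4,-4,-2,0],"jaw":[1,1,1,1,1,1,1,1,1,1,1,1,1,1,1,1]}'
python3 - <<'E'
from h import *
o=st()
for c in ['top','scene','wrist']:
    p=manip.camera(c); save(p,c+'7'); tips(p,['mark','ruler','slot','caddy_base','pointer'])
E
```

```text
clock: 16.7
position: [0.5297, -0.1435, 0.1037]
ee_rot: [0.997, 0.076, -0.001, -0.001]
ft_force: [-6.4, 4.1, -7.6]
grip_width: 0.453
grasp_force: 58.4
clock 16.7
position [ 0.5297 -0.1435  0.1037]
ee_rot [ 0.9971  0.0757 -0.0014 -0.0011]
joint_pos [-0.7204  0.4995  1.1366  1.8549 -0.505   1.1193 -0.8166]
ft_force [-6.4227  4.0662 -7.5944]
grip_width 0.4525
grasp_force 58.4069
mark []
ruler [([0.6022, -0.1291, 0.0322], 0.52)]
slot [([0.6022, -0.1282, 0.0722], 0.56)]
caddy_base []
pointer [([0.5326, -0.1412, 0.0158], 0.21)]
mark [([0.4282, -0.1568, 0.0301], 0.89)]
ruler [([0.5976, -0.1326, 0.0321], 0.91)]
slot [([0.6008, -0.1334, 0.0707], 0.76)]
caddy_base [([0.5376, -0.1411, -0.0002], 0.9)]
pointer [([0.4002, -0.1212, 0.012], 0.73)]
mark [([0.4283, -0.1542, 0.0286], 0.58)]
ruler [([0.5999, -0.1312, 0.0345], 0.87)]
slot [([0.6062, -0.1327, 0.0738], 0.79), ([0.5311, -0.1453, -0.0001], 0.54)]
caddy_base [([0.5341, -0.1434, 0.002], 0.97)]
pointer []
```

```bash
python3 -m jog '{"offset":[[-0.001,0.0005,0],[0,0,0],[0,0,0],[0,0,0],[0,0,0],[0,0,0],[0,0,0],[0,0,0],[0,0,0]],"yaw":[-2,-4,-4,-4,-3,0,0,0,0],"jaw":[1,1,1,1,1,1,1,1,1]}'
python3 - <<'E'
from h import *
o=st(); P=[]
for c in ['top','scene','wrist']:
    p=manip.camera(c); save(p,c+'8'); tips(p,['mark','ruler','slot','caddy_base','pointer'])
a=cv2.imread('pics/wrist8.png'); b=cv2.imread('pics/scene8.png')[120:260,220:390]
b=cv2.resize(b,(int(170*400/140),400)); cv2.imwrite('pics/c8.png',cv2.resize(np.hstack([a,b]),(800,284)))
E
```

```text
clock: 18.35
position: [0.5297, -0.1427, 0.1037]
ee_rot: [0.998, -0.07, -0.001, -0.001]
ft_force: [-1.0, 5.6, -12.1]
grip_width: 0.454
grasp_force: 57.8
clock 18.35
position [ 0.5297 -0.1427  0.1037]
ee_rot [ 9.976e-01 -6.990e-02 -6.000e-04 -1.100e-03]
joint_pos [-0.7582  0.5442  1.2019  1.8581 -0.5627  1.138  -1.0629]
ft_force [ -1.0058   5.6182 -12.1163]
grip_width 0.4543
grasp_force 57.7977
mark [([0.487, -0.4876, 0.0013], 0.31)]
ruler [([0.6017, -0.152, 0.031], 0.63)]
slot [([0.6025, -0.1486, 0.0724], 0.77)]
caddy_base []
pointer []
mark [([0.4291, -0.1281, 0.0262], 0.86)]
ruler [([0.599, -0.1486, 0.0317], 0.6), ([0.5337, -0.1451, 0.1236], 0.56)]
slot [([0.6035, -0.1516, 0.0703], 0.55), ([0.5998, -0.1505, 0.035], 0.28)]
caddy_base [([0.5354, -0.1414, 0.0011], 0.88), ([0.3959, -0.0089, 0.0011], 0.42)]
pointer [([0.4008, -0.1215, 0.0073], 0.97)]
mark [([0.4281, -0.1254, 0.0298], 0.79)]
ruler [([0.5965, -0.1537, 0.0323], 0.81)]
slot [([0.6106, -0.1554, 0.0712], 0.72)]
caddy_base [([0.537, -0.1452, -0.0009], 0.79), ([0.6068, -0.1528, 0.0745], 0.71)]
pointer [([0.4856, -0.4872, 0.0013], 0.69), ([0.3919, -0.0102, 0.0026], 0.31)]
```

View pics/c8.png

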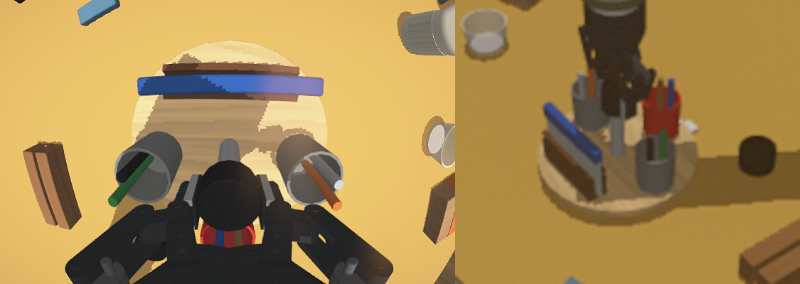

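The mark lies within about 1 mm of the pointer's midline, the ruler is seated, and the fingers hold the knob at about 58 N. I'll hold briefly, then hand in.

```bash
python3 -m jog '{"offset":[[0,0,0],[0,0,0],[0,0,0],[0,0,0],[0,0,0],[0,0,0]],"yaw":[0,0,0,0,0,0],"jaw":[1,1,1,1,1,1]}'; python3 -c "
from workcell import manip; print(manip.hand_in())"
```

```text
clock: 19.75
position: [0.5297, -0.1427, 0.1037]
ee_rot: [0.998, -0.07, -0.001, -0.001]
ft_force: [-1.1, 5.0, -12.9]
grip_width: 0.456
grasp_force: 57.8
the job is handed in; nothing more can be done
None
```

I handed the job in at 19.75 s, and no verdict came back: the ruler is seated in the slot and let go, the red cup's mark is within about 1 mm of the pointer's midline, and the fingers are still holding the knob.

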